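# Check a handle blank with a straightedge

### The job

Take the longer of the two wooden blocks out of the offcut bin, leaving the other pieces in it, and lay it flat and lengthwise on the middle of the stop board with one end up against the stop. Then lay the steel straightedge flat along the middle of the block's top face, let go of it, and with closed fingers press down gently but firmly on its end with the hole, then on its other end, to see whether it rocks. Leave the block and the straightedge lying so, and do not disturb the two bottles and the pot standing around.

Things in the scene. Friction and masses are not known exactly. Their poses are not given: they have to be found in the camera images.
- bin: Open plywood offcut bin, fixed, 180 (its x) x 282 (its y) x 84 mm high outside, walls 6 mm thick; the top of its raised floor is 34 mm over the bench, so it is 50 mm deep. Origin under its centre on the bench, z up. Three pieces lie in it side by side on its floor, lengthwise roughly along the bin's x, in any order across its y; at each piece's middle at least 24 mm are free on either side.
- stop_board: Thick plywood board, fixed, 110 (x) x 210 (y) x 34 mm thick, with a dark wooden stop strip across its +y end, 100 mm long, 20 mm wide, rising 18 mm over the board's top. Origin under the board's centre on the bench, z up; the strip's inner face is at y = +85 mm. The bin and the board may change sides.
- stop_face (a point): Foot of the stop strip's inner face, at its middle, on the board's top (board frame 0, +85, 34 mm); axes as the board's.
- long_block: The block to check: plain hardwood block 45 (x) x 140 (y, its length) x 35 mm high, about 0.18 kg. Origin at the centre of its underside, z up. It is the longer of the two wooden blocks in the bin; it starts on the bin's floor.
- short_block: The other hardwood block in the bin, 50 (x) x 100 (y) x 32 mm; origin at the centre of its underside. Stays in the bin.
- antler: Curved, tapering antler tine in the bin, 40 (x) x 145 (y) x 24 mm; origin at the centre of its underside. Stays in the bin.
- straightedge: Flat steel bar 28 (x) x 130 (y, its length) x 10 mm thick, 0.16 kg, lying on the bench between bin and board, with scale ticks on its top and one 13 mm hanging hole near its +y end (centre 51 mm from the middle). Origin at the centre of its underside, z up.
- hole_end (a point): On the straightedge's top face, 48 mm from its middle towards the end with the hole: where to press first.
- plain_end (a point): On the straightedge's top face, 48 mm from its middle towards the plain end: where to press second.
- glue: Upright glue bottle, 57 mm across, 150 mm high, at the back; origin under its centre. Bystander.
- pot: Low round lidded pot, 69 mm across, 41 mm high, at the front; origin under its centre. Bystander.
- oil: Upright oil bottle with a narrow white tip, 45 mm across, 120 mm high, at the back; origin under its centre. Bystander.

How it is judged (in metres and radians):
On the way, in this order (a step that is already met when the one before it is completed fails the run):
1. the longer block lies flat on the board, lengthwise, one end against the stop, let go (y of long_block in the frame of stop_board above 0.007 m and x of long_block in the frame of stop_board between -0.022 and 0.022 m and z of long_block in the frame of stop_board between 0.029 and 0.039 m and angle between the y axis of long_block and the y axis of stop_board, either way round below 0.12 rad and angle between the z axis of long_block and the z axis of stop_board, either way round below 0.08 rad and contact force between the fingers and long_block below 0.1 N and linear speed of long_block below 0.02 m/s), for 0.2 s.
2. the straightedge lies flat along the middle of the block's top, let go (y of long_block in the frame of stop_board above 0.007 m and x of long_block in the frame of stop_board between -0.022 and 0.022 m and z of long_block in the frame of stop_board between 0.029 and 0.039 m and angle between the y axis of long_block and the y axis of stop_board, either way round below 0.12 rad and angle between the z axis of long_block and the z axis of stop_board, either way round below 0.08 rad and z of straightedge in the frame of long_block between 0.031 and 0.04 m and x of straightedge in the frame of long_block between -0.014 and 0.014 m and y of straightedge in the frame of long_block between -0.02 and 0.02 m and angle between the y axis of straightedge and the y axis of long_block, either way round below 0.15 rad and angle between the z axis of straightedge and the z axis of long_block, either way round below 0.08 rad and contact force between the fingers and straightedge below 0.1 N and linear speed of straightedge below 0.02 m/s), for 0.2 s.
3. a fingertip presses the straightedge from above on the end with the hole (contact force between the fingers and straightedge above 2 N and horizontal distance between the grasp point and hole_end below 0.035 m and z of the grasp point in the frame of straightedge above 0.016 m and y of long_block in the frame of stop_board above 0.007 m and x of long_block in the frame of stop_board between -0.022 and 0.022 m and z of long_block in the frame of stop_board between 0.029 and 0.039 m and angle between the y axis of long_block and the y axis of stop_board, either way round below 0.12 rad and angle between the z axis of long_block and the z axis of stop_board, either way round below 0.08 rad and z of straightedge in the frame of long_block between 0.031 and 0.04 m and x of straightedge in the frame of long_block between -0.014 and 0.014 m and y of straightedge in the frame of long_block between -0.02 and 0.02 m and angle between the y axis of straightedge and the y axis of long_block, either way round below 0.15 rad and angle between the z axis of straightedge and the z axis of long_block, either way round below 0.08 rad), for 0.1 s.
4. a fingertip presses the straightedge from above on the plain end (contact force between the fingers and straightedge above 2 N and horizontal distance between the grasp point and plain_end below 0.035 m and z of the grasp point in the frame of straightedge above 0.016 m and y of long_block in the frame of stop_board above 0.007 m and x of long_block in the frame of stop_board between -0.022 and 0.022 m and z of long_block in the frame of stop_board between 0.029 and 0.039 m and angle between the y axis of long_block and the y axis of stop_board, either way round below 0.12 rad and angle between the z axis of long_block and the z axis of stop_board, either way round below 0.08 rad and z of straightedge in the frame of long_block between 0.031 and 0.04 m and x of straightedge in the frame of long_block between -0.014 and 0.014 m and y of straightedge in the frame of long_block between -0.02 and 0.02 m and angle between the y axis of straightedge and the y axis of long_block, either way round below 0.15 rad and angle between the z axis of straightedge and the z axis of long_block, either way round below 0.08 rad), for 0.1 s.
At the end, for the whole second after the job is handed in: Longer block flat on the board: within 7 degrees of its length, 22 mm of its middle line, 8 mm of the stop. Straightedge flat on its top: within 14 mm across, 20 mm along, 8 degrees. Short block and antler in the bin. All at rest (y of long_block in the frame of stop_board above 0.007 m and x of long_block in the frame of stop_board between -0.022 and 0.022 m and z of long_block in the frame of stop_board between 0.029 and 0.039 m and angle between the y axis of long_block and the y axis of stop_board, either way round below 0.12 rad and angle between the z axis of long_block and the z axis of stop_board, either way round below 0.08 rad and z of straightedge in the frame of long_block between 0.031 and 0.04 m and x of straightedge in the frame of long_block between -0.014 and 0.014 m and y of straightedge in the frame of long_block between -0.02 and 0.02 m and angle between the y axis of straightedge and the y axis of long_block, either way round below 0.15 rad and angle between the z axis of straightedge and the z axis of long_block, either way round below 0.08 rad and x of short_block in the frame of bin between -0.084 and 0.084 m and y of short_block in the frame of bin between -0.135 and 0.135 m and z of each of short_block, antler in the frame of bin below 0.07 m and x of antler in the frame of bin between -0.084 and 0.084 m and y of antler in the frame of bin between -0.135 and 0.135 m and linear speed of each of long_block, straightedge below 0.02 m/s); the robot touches nothing.
It fails at once if another piece is lifted out of the bin (z of any of short_block, antler in the frame of bin above 0.08 m).
It fails at once if the straightedge is pressed or dropped hard on the block (over 80 N) (contact force between straightedge and long_block above 80 N).
It fails at once if the glue bottle is shifted by over 30 mm or tipped (distance of glue from where it was at the start of the episode above 0.03 m or angle between glue's own z axis and vertical above 0.3 rad).
It fails at once if the pot is shifted by over 30 mm or tipped (distance of pot from where it was at the start of the episode above 0.03 m or angle between pot's own z axis and vertical above 0.3 rad).
It fails at once if the oil bottle is shifted by over 30 mm or tipped (distance of oil from where it was at the start of the episode above 0.03 m or angle between oil's own z axis and vertical above 0.3 rad).
It also fails if it takes over 64 s, if anything falls off the work surface, if the arm or the gripper's body presses on something with over 40 N, if the wrist force passes 120 N, or if a joint passes its speed limit or range.

### The arm

A 6-joint arm with a two-finger parallel gripper is mounted at the origin on a cart in front of the work surface, level with it; the furniture and walls round the work are solid. World frame = base frame: x ahead of the robot, y to its left, z up, the work surface at z = 0. Lengths are in m, angles in degrees, forces in N, time in s.
With the tool pointing down it reaches from about 0.4 to 0.825 m from the base axis. Payload 7 kg.
Tool frame: the origin (TCP) lies between the finger pads; the fingertips stand 19 mm ahead of it and the grasp point (between the pads) is the TCP; z points along the fingers, x is the direction in which the jaws open and shut, and the axes are right-handed (so a half turn about z gives the same grasp; the last joint's range is limited). The gripper opens to 85 mm and grips with 20 to 120 N. Pads are 22 mm wide; open, the fingers measure 114 mm over their backs; the gripper's body (76 mm by 85 mm) begins 54 mm behind the grasp point. The pads swing forward as they close: fully open they stand 13 mm farther back than shut.
Start: joints at [-58.551, 20.546, 0.682, 0, -70.136, -16.507], TCP at [0.174, -0.652, 0.25] pointing down, gripper open.
Joint ranges: [-176.03, 176.03], [-82.01, 121.73], [-58.28, 71.71], [-173.87, 95.51], [-174.79, -0.11], [-173.66, 173.66]. Speed limits (degrees/s): [136.94, 136.94, 172.46, 180, 180, 180].

### API

Orientations are given as a 3x3 rotation matrix whose columns are the frame's x, y, z axes.
In Python, from rig import r, imaging, models gives the robot as it stands.
- The arm moves only by the shell command python3 -m jog 'ROWS' [OPENING] [FORCE]. ROWS is text: rows parted by semicolons, each of 6 numbers parted by spaces: the shift along the world's x, y, z in cm, then the turn, a rotation vector about the world's x, y, z in degrees. In form: dx dy dz ax ay az; .... A call has 1 to 12 rows; each row is the pose to reach, as a shift and turn from the pose measured when the call began; what a row does not reach only later rows make up. A row lasts 1/8 s, in which the tool goes at most 62.5 mm and 10.7 degrees, less where a joint would pass 70% of its speed; a pose out of reach is approached as far as the arm can. A call with a gripper value outside its range is refused whole. OPENING is the closure in counts, from 0 (fully open) to 255 (shut), set as the call begins (- or left out, the last holds). The fingers move at their own pace and stop on an object; FORCE is the grip in N (left out, the last holds). Time passes only in rows, so rows that repeat a pose let the fingers close. It gives the time, the measured TCP pose, the force and the opening at its end, in the units of the state.
- r.observe(): the state, without advancing time (a new reading comes with each control period).
- imaging.read_camera(name): name is "side" or "top" or "wrist"; returns a dict with "image" (400x640x3 uint8, red, green, blue), "vfov" (degrees; the focal length in pixels is half the picture's height over the tangent of half this angle, whatever the lens; pixels are square), "cx", "cy" (the principal point, pixels), "extrinsics" (4x4, takes a point from world to camera coordinates). Camera axes: x right, y down, z forward; pixel columns grow to the right and rows downward; lengths in m; the calibration is good to about 2 mm. A picture is of the moment at which its call begins. There is no depth.
- r.hand_in(): hands the job in, once; it reports no verdict.
Trained networks look in a picture, given as the dict that the camera call returned (one of the last four; its "shot" number tells which), for a name from the list of things; names that differ only in an ending like _2 or _b are one class to them, and where a whole thing is asked for, a point or a joint stands for the part that bears it (a point fixed in the world has none). Each returns a list of dicts, best first, with "p" (0 to 1); they miss things now and then, are a little off and sometimes report something else, mostly with a low value. They report only what shows in the picture. A call takes as long as a camera call.
- models.masks_of(picture, thing): "mask" (400x640 bool, what is visible of it) and "uv" ([column, row] in pixels, amid what is visible of it).
The state is a dict: "time_s": time; "q": joint angles; "joint_velocities": joint speeds; "effort": joint torques, N m; "tcp_pos": TCP position; "tool_rot": TCP orientation; "contact_force": force on the tool from outside, world axes, zero at the start; "torque": the same for the moment, N m; "opening": finger opening in m.
Only numpy, scipy, OpenCV 4.12 (cv2) and the standard library are available. Lean on these libraries where they do the work, as an engineer would, in place of code of your own. Each camera call takes 0.05 s, during which the arm holds its last target.

## Working session

There is one attempt and no reset: what is moved stays moved. The work goes in short steps, Python scripts to look and compute and a shell command to move; the robot and the scene stay as the last step left them, time stands still between calls to the robot, and variables do not carry over. Pictures are saved under pics/ and viewed, and the job is handed in when it is done.

```bash
ls; mkdir -p pics
python3 - <<'E'
from rig import r, imaging, models
import cv2,numpy as np
s=r.observe(); print(s)
for n in ["side","top","wrist"]:
    p=imaging.read_camera(n); print(n,p["vfov"],p["cx"],p["cy"],np.round(p["extrinsics"],3).tolist(),p["image"].shape)
    cv2.imwrite(f"pics/{n}0.png",p["image"][...,::-1])
E
```

```text
pics
{'time_s': 0.0, 'q': array([-5.85517483e+01,  2.05929063e+01,  6.34868958e-01, -2.01593989e-02,
       -7.01342967e+01, -1.65064876e+01]), 'joint_velocities': array([ 0.01130438,  0.03642722, -0.02471466, -0.03832831, -0.02960591,
       -0.04699266]), 'effort': array([ 2.94888559e-04, -5.83322418e+01,  2.93404949e+01,  6.93641156e+00,
       -6.31972842e-03,  3.81106202e-05]), 'tcp_pos': array([ 0.17390708, -0.65176632,  0.24935523]), 'tool_rot': array([[-2.57720900e-01,  9.66219243e-01, -5.58468922e-04],
       [ 9.66218014e-01,  2.57721466e-01,  1.54744615e-03],
       [ 1.63910168e-03, -1.40793518e-04, -9.99998647e-01]]), 'contact_force': array([-0.51064248,  0.1071141 ,  0.32032848]), 'torque': array([-0.01701748,  0.01829368, -0.02879945]), 'opening': 0.08536399683975535}
side 47.86619064244303 321.03164853436607 198.23202552326813 [[-0.909, -0.417, -0.004, 0.488], [-0.189, 0.418, -0.888, 0.152], [0.372, -0.807, -0.459, 1.196], [0.0, 0.0, 0.0, 1.0]] (400, 640, 3)
top 47.62010609339154 315.8865003372444 204.96994832480397 [[-0.03, -1.0, -0.008, 0.014], [-0.991, 0.03, -0.131, 0.574], [0.132, 0.004, -0.991, 1.194], [0.0, 0.0, 0.0, 1.0]] (400, 640, 3)
wrist 71.16060134587252 320.23815347120586 204.64714896949874 [[-0.258, 0.966, 0.002, 0.673], [0.92, 0.245, 0.306, -0.039], [0.295, 0.081, -0.952, 0.381], [0.0, 0.0, 0.0, 1.0]] (400, 640, 3)
```

View pics/top0.png

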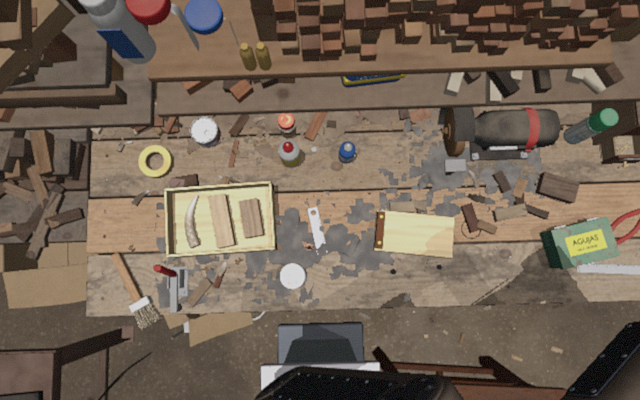

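View pics/side0.png

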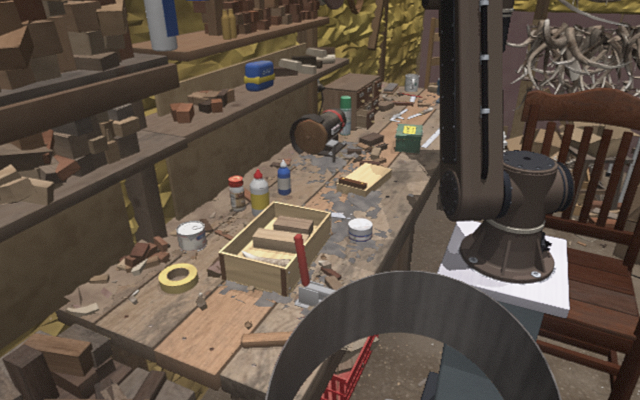

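```bash
cat > h.py <<'E'
from rig import r, imaging, models
import cv2,numpy as np
def unproj(p,uv,z):
    uv=np.asarray(uv,float).reshape(-1,2)
    h=p["image"].shape[0]; f=h/2/np.tan(np.radians(p["vfov"]/2))
    E=p["extrinsics"]; R=E[:3,:3]; c=-R.T@E[:3,3]
    d=np.c_[(uv[:,0]-p["cx"])/f,(uv[:,1]-p["cy"])/f,np.ones(len(uv))]@R
    return c+d*((z-c[2])/d[:,2])[:,None]
def proj(p,X):
    X=np.asarray(X,float).reshape(-1,3); E=p["extrinsics"]; h=p["image"].shape[0]; f=h/2/np.tan(np.radians(p["vfov"]/2))
    C=X@E[:3,:3].T+E[:3,3]
    return C[:,:2]/C[:,2:]*f+[p["cx"],p["cy"]]
def rect(p,thing,z,i=0):
    m=models.masks_of(p,thing)
    if not m: print(thing,"none"); return
    m=m[i]; v,u=np.nonzero(m["mask"])
    W=unproj(p,np.c_[u,v],z)[:,:2]
    (c,s,a)=cv2.minAreaRect((W*1000).astype(np.float32))
    print(thing,round(m["p"],2),"uv",np.round(m["uv"],1),"n",len(u),"mean",np.round(W.mean(0)*1e3,1),"rect c",np.round(c,1),"size",np.round(s,1),"ang",round(a,1))
    return m
E
python3 - <<'E'
from h import *
p=imaging.read_camera("top")
for t,z in [("bin",.084),("stop_board",.034),("long_block",.069),("short_block",.066),("antler",.05),("straightedge",.01),("glue",.1),("pot",.041),("oil",.1)]: rect(p,t,z)
im=cv2.resize(p["image"][150:300,150:470],None,fx=2.5,fy=2.5,interpolation=cv2.INTER_CUBIC)
cv2.imwrite("pics/topz.png",im[...,::-1])
E
```

```text
bin 0.57 uv [207.7 220.9] n 5581 mean [541.4 255.2] rect c [541.5 249. ] size [188.8 293.4] ang 2.4
stop_board 0.73 uv [411.8 233.6] n 3273 mean [ 489.7 -263.3] rect c [ 490.4 -262.8] size [214.3 114.1] ang 83.3
long_block 0.59 uv [219.5 220.3] n 1032 mean [536.8 247. ] rect c [537.4 246.6] size [141.8  52.4] ang 9.9
short_block 0.74 uv [251.5 220.6] n 773 mean [541.6 170.4] rect c [542.1 170. ] size [104.5  53.7] ang 7.9
antler 0.92 uv [187.7 224.8] n 373 mean [530.6 335.1] rect c [537.3 335.8] size [126.6  32.9] ang 3.1
straightedge 0.85 uv [314.3 227.6] n 357 mean [510.5  -1.3] rect c [509.9  -2.9] size [124.2  27.7] ang 10.3
glue 0.77 uv [289.1 153.2] n 499 mean [706.1  63. ] rect c [705.2  64.3] size [55.2 75.3] ang 88.6
pot 0.83 uv [293.  278.5] n 511 mean [387.4  65.4] rect c [387.6  64.5] size [66.6 63.1] ang 88.3
oil 0.81 uv [343.3 151.3] n 283 mean [705.7 -86.5] rect c [705.7 -86.6] size [42.  53.8] ang 87.9
```

View pics/topz.png

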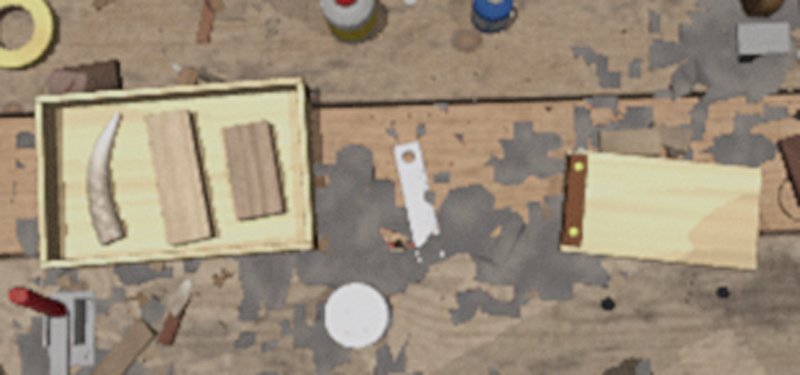

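View pics/wrist0.png

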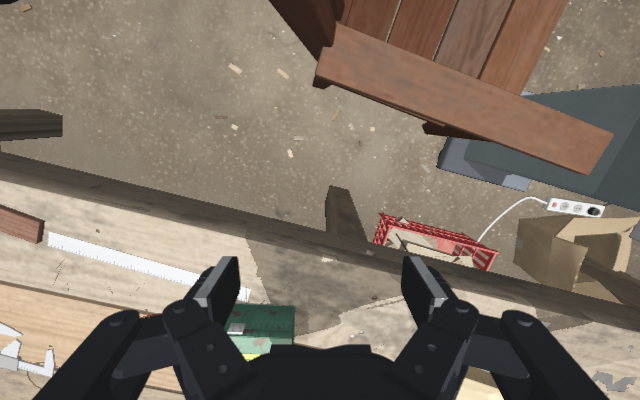

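```bash
python3 -m jog '4 5 1 0 0 0; 8 10 2 0 0 0; 12 15 3 0 0 0; 16 20 3 0 0 0; 20 25 3 0 0 0; 24 30 3 0 0 0; 27.5 35 3 0 0 0; 30.5 39 3 0 0 0; 30.5 39 3 0 0 0; 30.5 39 3 0 0 0' 0
cat > look.py <<'E'
import sys
from h import *
p=imaging.read_camera("wrist")
print(r.observe()["tcp_pos"])
for a in sys.argv[2:]:
    t,z=a.split(":"); rect(p,t,float(z))
cv2.imwrite(f"pics/{sys.argv[1]}.png",p["image"][...,::-1])
np.savez(f"pics/{sys.argv[1]}.npz",**p)
E
python3 look.py w1 stop_board:.034 straightedge:.01
```

```text
time_s: 1.9
tcp_pos: [0.4791, -0.2619, 0.2804]
tool_rot: [[-0.259, 0.966, -0.0], [0.966, 0.259, -0.0], [-0.0, -0.0, -1.0]]
contact_force: [-0.4, 0.6, -0.3]
opening: 0.0851
[ 0.47865584 -0.26249048  0.28036348]
stop_board 0.61 uv [314.6 180.9] n 12852 mean [ 485. -265.] rect c [ 487.9 -260.8] size [218.1 113.1] ang 82.4
straightedge none
```

View pics/w1.png

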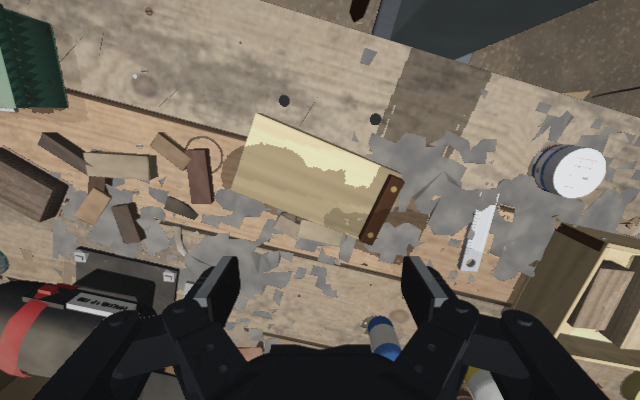

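Run:
```python
from h import *
p=np.load("pics/w1.npz"); im=p["image"]
z=cv2.resize(im[95:265,215:425],None,fx=3.5,fy=3.5,interpolation=cv2.INTER_CUBIC)
cv2.imwrite("pics/w1z.png",z[...,::-1])
```

```text
(no output)
```

View pics/w1z.png

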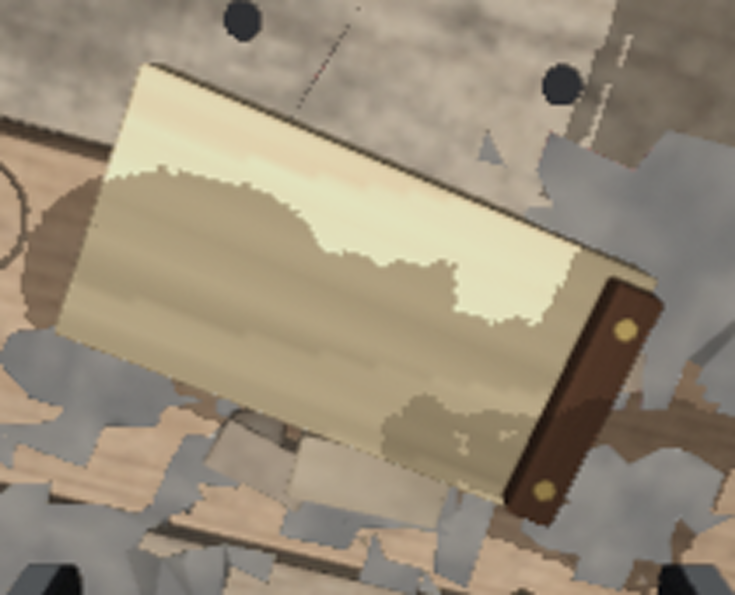

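```bash
cat > fit.py <<'E'
from h import *
from scipy.optimize import least_squares
def fit(p,uv,local,x0):
    # local: Nx3 points in object frame (z abs), fit x,y,yaw ; rows weights with NaN ignoring
    uv=np.asarray(uv,float); L=np.asarray(local,float)
    def X(q):
        c,s=np.cos(q[2]),np.sin(q[2])
        return np.c_[q[0]+c*L[:,0]-s*L[:,1],q[1]+s*L[:,0]+c*L[:,1],L[:,2]]
    f=lambda q:(proj(p,X(q))-uv).ravel()
    o=least_squares(f,x0,x_scale=[.01,.01,.05])
    print("x,y mm",np.round(o.x[:2]*1e3,1),"yaw",round(np.degrees(o.x[2]),2)); print(np.round(f(o.x).reshape(-1,2),1).tolist())
    return o.x
E
python3 - <<'E'
from fit import *
p=np.load("pics/w1.npz")
o=np.array([215,95])
uv=np.array([[148,64],[57,332],[660,278],[609,277],[505,497]])/3.5+o
L=[[-.055,-.105,.034],[.055,-.105,.034],[-.055,.105,.034],[-.05,.085,.034+.018],[.05,.085,.034+.018]]
q=fit(p,uv-0.0,L,[.49,-.263,-.12])
q=fit(p,uv[:3],L[:3],[.49,-.263,-.12])
E
```

```text
x,y mm [ 487.8 -264.6] yaw -7.05
[[-2.5, -1.7], [-1.4, 0.3], [0.3, -0.8], [3.2, 0.0], [0.4, 3.4]]
x,y mm [ 488.7 -262.9] yaw -7.39
[[-0.9, -1.0], [-0.4, 0.7], [1.3, 0.6]]
```

Run:
```python
from fit import *
p=np.load("pics/w1.npz")
o=np.array([215,95])
uv=np.array([[148,64],[57,332],[660,278],[606,283],[505,497],[505,500]])/3.5+o-.35
L=[[-.055,-.105,.034],[.055,-.105,.034],[-.055,.105,.034],[-.05,.085,.034],[.05,.085,.034],[.055,.085,.034]]
q=fit(p,uv[:5],L[:5],[.49,-.263,-.12])
c,s=np.cos(q[2]),np.sin(q[2])
for y in (.013,.015): print("block target",q[0]-s*y,q[1]+c*y)
```

```text
x,y mm [ 489.4 -263.5] yaw -7.69
[[-0.8, -0.5], [-0.6, 1.0], [1.0, 1.8], [1.5, -1.9], [-1.2, -0.0]]
block target 0.4911440848380923 -0.2505854724570766
block target 0.49141173413212985 -0.2486034624027627
```

```bash
python3 -m jog '1 6 0 0 0 0; 2 12 0 0 0 0; 3 18 0 0 0 0; 4 24 0 0 0 0; 4 30 0 0 0 0; 4 36 0 0 0 -1; 4 42 0 0 0 -3; 4 47 0 0 0 -5; 4 50 0 0 0 -5; 4 50 0 0 0 -5; 4 50 0 0 0 -5' 0; 
python3 look.py w2 long_block:.069 short_block:.066 straightedge:.01 antler:.05
python3 - <<'E'
from h import *
p=np.load("pics/w2.npz"); im=p["image"]
z=cv2.resize(im[60:330,150:490],None,fx=2.2,fy=2.2,interpolation=cv2.INTER_CUBIC)
cv2.imwrite("pics/w2z.png",z[...,::-1])
E
```

```text
time_s: 3.42
tcp_pos: [0.5185, 0.2358, 0.2803]
tool_rot: [[-0.17, 0.985, -0.0], [0.985, 0.17, -0.0], [-0.0, -0.0, -1.0]]
contact_force: [-0.6, -1.1, 1.0]
opening: 0.0851
[0.51858779 0.23562637 0.28041525]
long_block 0.64 uv [327.5 193.2] n 3928 mean [530.5 249.8] rect c [534.8 250.6] size [141.2  44.7] ang 10.1
short_block none
straightedge 0.77 uv [151.3 134.7] n 2136 mean [5.08e+02 4.00e-01] rect c [ 5.064e+02 -4.000e-01] size [131.8  34.5] ang 11.6
antler 0.61 uv [393.4 193. ] n 1763 mean [523.4 334. ] rect c [535.6 333.9] size [137.9  38.5] ang 3.8
```

View pics/w2.png

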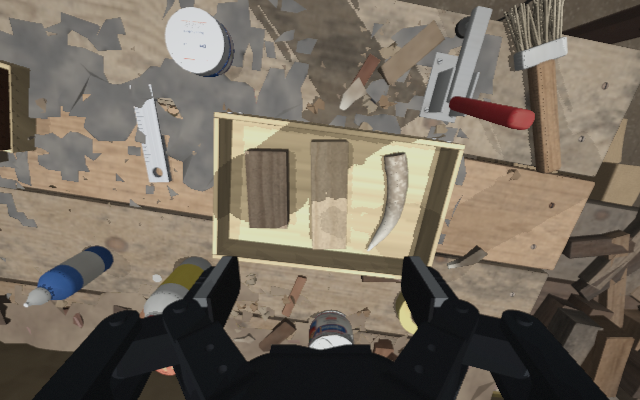

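View pics/w2z.png

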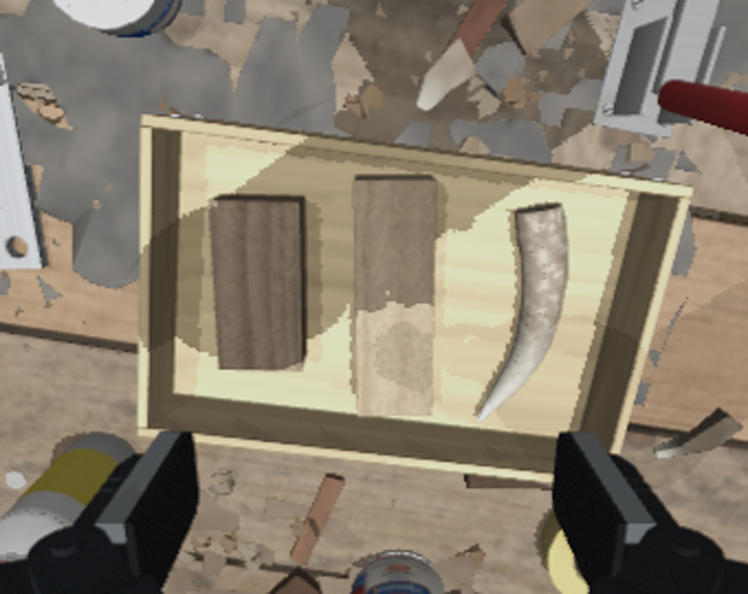

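Run:
```python
from fit import *
p=np.load("pics/w2.npz")
o=np.array([150,60])
uv=np.array([[354,180],[435,179],[431,415],[357,413]])/2.2+o
# yaw about z of block y-axis: use local y along length; world yaw = angle-90
L=[[.0225,-.07,.069],[-.0225,-.07,.069],[-.0225,.07,.069],[.0225,.07,.069]]
q=fit(p,uv,L,[.535,.25,np.radians(-80)])
for d in (-.02,0,.02): print(q[:2])
```

```text
x,y mm [536.6 250.9] yaw -79.79
[[-0.7, -0.6], [0.8, -0.4], [0.1, 0.2], [-0.2, 1.3]]
[0.53658292 0.25092469]
[0.53658292 0.25092469]
[0.53658292 0.25092469]
```

```bash
python3 -m jog '1 1 -4 0 0 0; 1.8 1.5 -9 0 0 0; 1.8 1.5 -14 0 0 0; 1.8 1.5 -16 0 0 0; 1.8 1.5 -16 0 0 0; 1.8 1.5 -16 0 0 0' 75 40; python3 look.py w3 long_block:.069
```

```text
time_s: 4.42
tcp_pos: [0.5374, 0.2512, 0.1219]
tool_rot: [[-0.17, 0.985, 0.002], [0.985, 0.17, 0.001], [0.001, 0.002, -1.0]]
contact_force: [-0.1, 0.4, 0.6]
opening: 0.0603
[0.53738219 0.25142162 0.12222973]
long_block 0.73 uv [318.5 218.4] n 12660 mean [528.3 249. ] rect c [536.1 250.4] size [140.8  46.1] ang 9.6
```

View pics/w3.png

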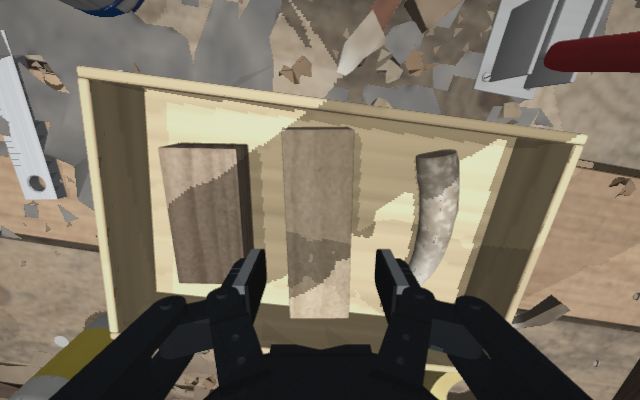

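```bash
python3 -m jog '-0.1 -0.1 -2 0 0 0; -0.1 -0.1 -4 0 0 0; -0.1 -0.1 -5 0 0 0; -0.1 -0.1 -5.8 0 0 0; -0.1 -0.1 -6.2 0 0 0; -0.1 -0.1 -6.4 0 0 0; -0.1 -0.1 -6.4 0 0 0'
```

```text
time_s: 5.4
tcp_pos: [0.5364, 0.2506, 0.0585]
tool_rot: [[-0.17, 0.985, 0.003], [0.985, 0.17, 0.002], [0.002, 0.003, -1.0]]
contact_force: [-0.2, 0.1, -0.8]
opening: 0.0602
```

```bash
python3 -m jog '0 0 0 0 0 0; 0 0 0 0 0 0; 0 0 0 0 0 0; 0 0 0 0 0 0; 0 0 0.5 0 0 0; 0 0 2 0 0 0; 0 0 2 0 0 0' 255 50; python3 look.py w4 long_block:.09
```

```text
time_s: 6.28
tcp_pos: [0.5371, 0.2511, 0.0799]
tool_rot: [[-0.17, 0.985, 0.004], [0.985, 0.17, 0.003], [0.003, 0.005, -1.0]]
contact_force: [-0.2, 0.5, -1.8]
opening: 0.0444
[0.53672086 0.25086417 0.07924549]
long_block 0.89 uv [319.5 234.2] n 21306 mean [511.3 247.2] rect c [518.5 248.5] size [107.4  45.2] ang 10.2
```

View pics/w4.png

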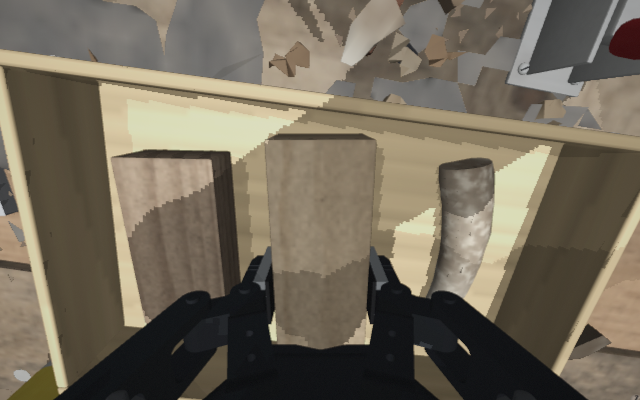

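```bash
python3 -m jog '0 0 4 0 0 0; 0 0 9 0 0 0; 0 0 14 0 0 0; 0 0 16 0 0 0; 0 0 16 0 0 0'; python3 -c "
from h import *
print(r.observe()['q'])"
```

```text
time_s: 7.0
tcp_pos: [0.5368, 0.251, 0.2401]
tool_rot: [[-0.17, 0.985, 0.005], [0.985, 0.17, 0.005], [0.004, 0.006, -1.0]]
contact_force: [-0.4, 0.1, -3.3]
opening: 0.0441
[ 4.39490047e+01  1.30282230e+01 -1.12473439e+01  8.91855904e-03
 -6.53259198e+01 -1.24180893e+02]
```

```bash
python3 -m jog '-0.5 -5 0 0 0 7; -1 -10 0 0 0 15; -1.5 -15 0 0 0 23; -2 -20 0 0 0 31; -2.5 -25 0 0 0 39; -3 -30 0 0 0 47; -3.5 -35 0 0 0 55; -4 -40 0 0 0 63; -4.5 -45 0 0 0 69; -4.6 -50.5 0 0 0 72.7; -4.6 -50.5 0 0 0 72.7; -4.6 -50.5 0 0 0 72.7'; python3 look.py w5 stop_board:.034
python3 - <<'E'
from h import *
p=imaging.read_camera("top"); 
rect(p,"long_block",.25); rect(p,"stop_board",.034)
E
```

```text
time_s: 8.5
tcp_pos: [0.4899, -0.2539, 0.2382]
tool_rot: [[-0.991, 0.133, -0.006], [0.133, 0.991, 0.007], [0.007, 0.006, -1.0]]
contact_force: [-0.5, 0.3, -1.6]
opening: 0.0443
[ 0.49027038 -0.25338687  0.23871742]
stop_board 0.61 uv [318.3 104.5] n 5722 mean [ 478.6 -340.4] rect c [ 478.9 -339.3] size [ 61.1 109.7] ang 83.4
long_block 0.54 uv [406.5 229.9] n 187 mean [ 478.8 -209.2] rect c [ 479.  -208.4] size [64.6 14.9] ang 82.5
stop_board 0.85 uv [407.3 248.5] n 878 mean [ 458.  -259.7] rect c [ 456.8 -276.2] size [176.9  57.3] ang 78.8
```

View pics/w5.png

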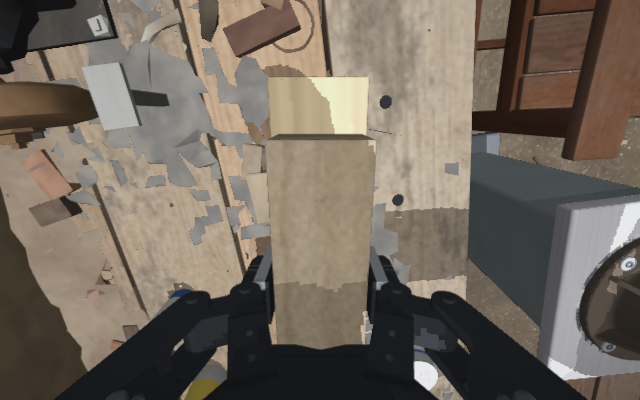

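```bash
python3 -m jog '0 -0.3 -5 0 0 0; 0 -0.3 -10 0 0 0; 0 -0.3 -14 0 0 0; 0 -0.3 -16 0 0 0; 0 -0.3 -17 0 0 0; 0 -0.3 -17.5 0 0 0; 0 -0.3 -17.8 0 0 0; 0 -0.3 -17.8 0 0 0'; python3 look.py w6 stop_board:.034
python3 - <<'E'
from h import *
p=imaging.read_camera("side"); cv2.imwrite("pics/s6.png",cv2.resize(p["image"][120:230,280:440],None,fx=5,fy=5)[...,::-1])
p=imaging.read_camera("top"); cv2.imwrite("pics/t6.png",cv2.resize(p["image"][190:280,350:480],None,fx=6,fy=6)[...,::-1])
E
```

```text
time_s: 9.75
tcp_pos: [0.4914, -0.256, 0.0626]
tool_rot: [[-0.992, 0.129, -0.002], [0.129, 0.992, 0.006], [0.003, 0.006, -1.0]]
contact_force: [0.5, 0.1, -2.3]
opening: 0.0441
[ 0.49139564 -0.2560304   0.06263854]
stop_board 0.69 uv [324.2 111.6] n 33044 mean [ 480.4 -325.9] rect c [ 486.9 -277.5] size [185.1 109.6] ang 82.6
```

View pics/s6.png

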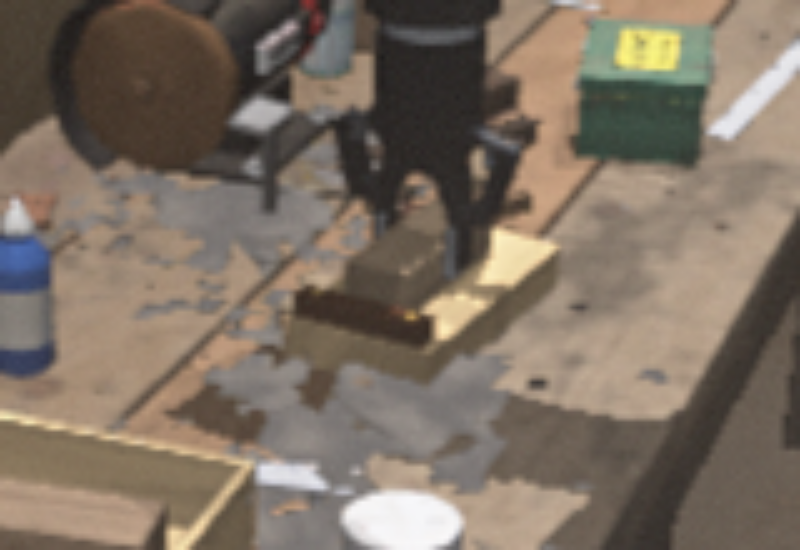

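View pics/t6.png

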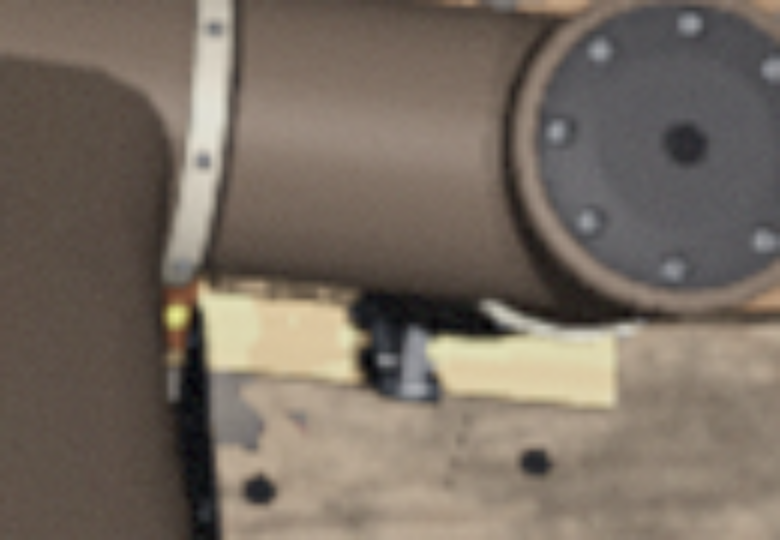

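```bash
python3 -m jog '0 0 -0.25 0 0 0; 0 0.2 -0.25 0 0 0; 0.05 0.4 -0.25 0 0 0;0.05 0.4 -0.25 0 0 0'; python3 -m jog '0 0.15 0 0 0 0; 0 0.15 0 0 0 0';  python3 -m jog '0 0.1 0 0 0 0; 0 0.1 0 0 0 0'
```

```text
time_s: 10.45
tcp_pos: [0.4918, -0.2519, 0.06]
tool_rot: [[-0.992, 0.129, -0.002], [0.129, 0.992, 0.006], [0.003, 0.006, -1.0]]
contact_force: [-0.3, -0.4, -2.3]
opening: 0.0441
time_s: 10.7
tcp_pos: [0.4918, -0.2517, 0.0603]
tool_rot: [[-0.992, 0.129, -0.002], [0.129, 0.992, 0.005], [0.003, 0.004, -1.0]]
contact_force: [-0.3, -10.3, -3.2]
opening: 0.0437
time_s: 10.95
tcp_pos: [0.4918, -0.2517, 0.0604]
tool_rot: [[-0.992, 0.129, -0.002], [0.129, 0.992, 0.003], [0.003, 0.003, -1.0]]
contact_force: [-0.2, -7.5, -3.4]
opening: 0.0446
```

```bash
python3 -m jog '0 -0.1 0 0 0 0; 0 -0.1 -0.1 0 0 0; 0 -0.1 -0.2 0 0 0; 0 -0.1 -0.2 0 0 0'
```

```text
time_s: 11.45
tcp_pos: [0.4919, -0.2526, 0.0589]
tool_rot: [[-0.992, 0.129, -0.002], [0.129, 0.992, 0.003], [0.002, 0.003, -1.0]]
contact_force: [-3.7, 1.2, 4.5]
opening: 0.0442
```

```bash
python3 -m jog '0 0 0 0 0 0; 0 0 0 0 0 0; 0 0 0 0 0 0; 0 0 1 0 0 0; 0 0 4 0 0 0; 0 0 9 0 0 0; 0 0 14 0 0 0; 0 0 19 0 0 0; 0 0 20 0 0 0; 0 0 20 0 0 0' 60; python3 look.py w7 long_block:.069 stop_board:.034
python3 - <<'E'
from h import *
p=np.load("pics/w7.npz"); im=p["image"]
z=cv2.resize(im[60:330,200:470],None,fx=2.2,fy=2.2,interpolation=cv2.INTER_CUBIC)
cv2.imwrite("pics/w7z.png",z[...,::-1])
E
```

```text
time_s: 12.7
tcp_pos: [0.492, -0.2526, 0.26]
tool_rot: [[-0.992, 0.129, 0.0], [0.129, 0.992, 0.003], [0.0, 0.003, -1.0]]
contact_force: [-0.8, 0.3, -0.2]
opening: 0.065
[ 0.49141633 -0.25240943  0.25861089]
long_block 0.75 uv [323.1 180.4] n 4567 mean [ 490.4 -256. ] rect c [ 490.8 -251.3] size [140.   46.4] ang 82.1
stop_board 0.68 uv [340.2 145.2] n 10281 mean [ 486.2 -281.8] rect c [ 489.  -260.5] size [218.8 110.4] ang 82.9
```

View pics/w7z.png

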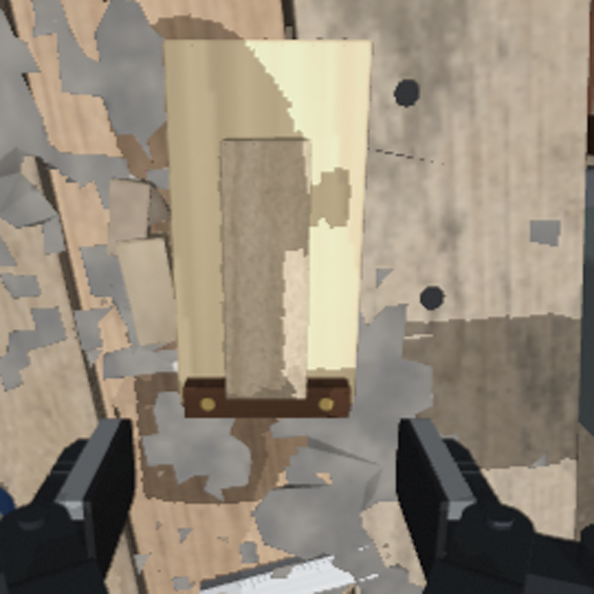

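```bash
python3 -m jog '0 3.5 0 0 0 -10; 0 7 0 0 0 -20; 0 10.5 0 0 0 -30; 0 14 0 0 0 -40; 0 17.5 0 0 0 -50; 0 21 0 0 0 -60; 0 24 0 0 0 -68; 0.5 25 -2 0 0 -71.5; 0.5 25 -4 0 0 -71.5; 0.5 25 -6 0 0 -71.5; 0.5 25 -6 0 0 -71.5' 100; python3 look.py w8 straightedge:.01 hole_end:.01
python3 - <<'E'
from h import *
p=np.load("pics/w8.npz"); im=p["image"]
z=cv2.resize(im[40:320,240:440],None,fx=2.1,fy=2.1,interpolation=cv2.INTER_CUBIC)
cv2.imwrite("pics/w8z.png",z[...,::-1])
E
```

```text
time_s: 14.22
tcp_pos: [0.4946, -0.0028, 0.1952]
tool_rot: [[-0.192, 0.981, -0.003], [0.981, 0.192, 0.004], [0.004, -0.002, -1.0]]
contact_force: [-0.5, 0.9, 0.8]
opening: 0.0517
[ 0.495491   -0.00264672  0.1965052 ]
straightedge 0.73 uv [316.9 195.5] n 2285 mean [506.6  -2.4] rect c [506.7  -3.1] size [130.1  28.9] ang 10.7
hole_end 0.96 uv [317.6 198. ] n 2177 mean [506.6  -2.5] rect c [506.5  -2.9] size [128.2  27.5] ang 10.2
```

View pics/w8z.png

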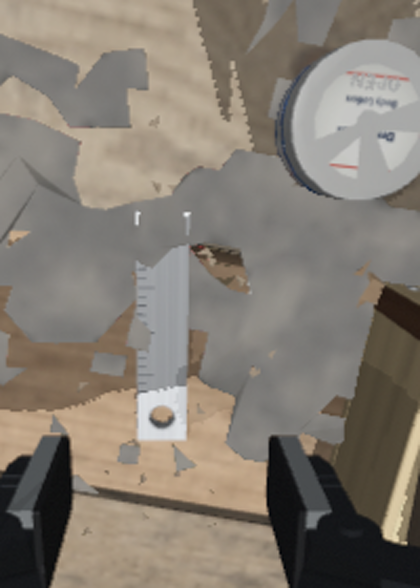

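Run:
```python
from fit import *
p=np.load("pics/w8.npz")
uv=np.array([[138,440],[187,440],[135,211],[190,211],[162,416]])/2.1+[240,40]
L=[[.014,.065,.01],[-.014,.065,.01],[.014,-.065,.01],[-.014,-.065,.01],[0,.051,.01]]
fit(p,uv,L,[.507,-.003,np.radians(-80)])
```

```text
x,y mm [507.   -2.3] yaw -79.11
[[0.1, -0.4], [-0.3, -0.3], [0.1, -0.0], [-0.2, 0.1], [0.2, 0.6]]
```

```bash
python3 -m jog '0.5 0 -5 0 0 0; 1.15 0 -10 0 0 0; 1.15 0 -14 0 0 0; 1.15 0 -16 0 0 0; 1.15 0 -17 0 0 0; 1.15 0 -17.4 0 0 0; 1.15 0 -17.4 0 0 0'
```

```text
time_s: 15.25
tcp_pos: [0.5084, -0.0022, 0.0246]
tool_rot: [[-0.192, 0.981, 0.004], [0.981, 0.192, 0.005], [0.005, 0.005, -1.0]]
contact_force: [-0.1, 0.5, 0.6]
opening: 0.0517
```

```bash
python3 -m jog '0 0 -0.25 0 0 0; 0 0 -0.25 0 0 0; 0 0 -0.25 0 0 0'; python3 -m jog '0 0 0 0 0 0; 0 0 0 0 0 0; 0 0 0 0 0 0; 0 0 0 0 0 0; 0 0 0 0 0 0' 255 50
```

```text
time_s: 15.62
tcp_pos: [0.5086, -0.0022, 0.0224]
tool_rot: [[-0.192, 0.981, 0.004], [0.981, 0.192, 0.006], [0.005, 0.005, -1.0]]
contact_force: [1.1, 0.0, 0.4]
opening: 0.0521
time_s: 16.25
tcp_pos: [0.5087, -0.0022, 0.0228]
tool_rot: [[-0.193, 0.981, 0.004], [0.981, 0.193, 0.006], [0.005, 0.005, -1.0]]
contact_force: [-1.0, 0.1, 5.2]
opening: 0.0265
```

```bash
python3 -m jog '0 0 1 0 0 0; 0 0 5 0 0 0; 0 0 10 0 0 0; 0 0 15 0 0 0; 0 0 18 0 0 0; 0 0 18 0 0 0'; python3 look.py w9
```

```text
time_s: 17.0
tcp_pos: [0.5098, -0.0018, 0.2058]
tool_rot: [[-0.193, 0.981, 0.01], [0.981, 0.193, 0.007], [0.005, 0.011, -1.0]]
contact_force: [0.1, 0.3, -2.7]
opening: 0.0263
[ 0.5087959  -0.00200724  0.20388939]
```

View pics/w9.png

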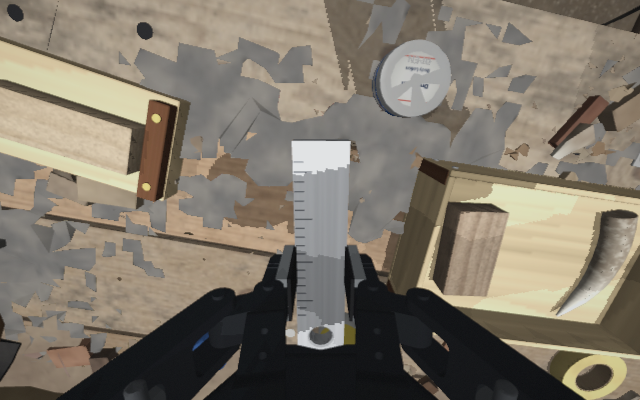

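Run:
```python
from h import *
p=np.load("pics/w9.npz")
s=r.observe(); R=s["tool_rot"]; t=s["tcp_pos"]
print(t)
# bar pts in tool frame: z forward; top at .0125 ; tool y ~ bar axis
for dz in (-.0,):
  P=np.array([[.014,-.065,.0125],[-.014,-.065,.0125],[0,.051,.0125]])+[0,-.0016,dz]
  print(proj(p,P@R.T+t))
```

```text
[ 0.5087959  -0.00200724  0.20388939]
[[348.30044637 139.10009886]
 [290.24817095 139.04002817]
 [319.27579713 333.55381621]]
```

```bash
python3 -m jog '-0.2 -3 1 0 0 9; -0.4 -6 1 0 0 18; -0.6 -9 1 0 0 27; -0.8 -12 1 0 0 36; -1 -15 1 0 0 45; -1.2 -18 1 0 0 54; -1.5 -21.5 1 0 0 63; -1.75 -24.8 0 0 0 71.3; -1.75 -24.8 -3 0 0 71.3; -1.75 -24.8 -6 0 0 71.3; -1.75 -24.8 -7 0 0 71.3; -1.75 -24.8 -7 0 0 71.3'; python3 look.py w10
```

```text
time_s: 18.55
tcp_pos: [0.4907, -0.2499, 0.133]
tool_rot: [[-0.991, 0.132, -0.007], [0.132, 0.991, 0.009], [0.008, 0.008, -1.0]]
contact_force: [-0.5, 0.3, -1.0]
opening: 0.0262
[ 0.49143837 -0.24999025  0.1340227 ]
```

View pics/w10.png

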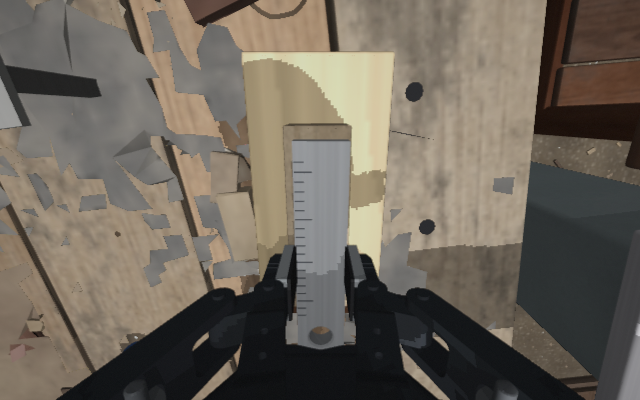

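```bash
python3 -m jog '0.1 0 -1.5 -0.5 -0.4 0; 0.1 0 -3 -0.5 -0.4 0; 0.1 0 -3.5 -0.5 -0.4 0; 0.1 0 -3.8 -0.5 -0.4 0; 0.1 0 -3.8 -0.5 -0.4 0'; python3 -m jog '0 0 -0.1 0 0 0;0 0 -0.15 0 0 0; 0 0 -0.15 0 0 0'
```

```text
time_s: 19.23
tcp_pos: [0.4926, -0.2501, 0.0962]
tool_rot: [[-0.991, 0.132, 0.002], [0.132, 0.991, -0.001], [-0.002, -0.0, -1.0]]
contact_force: [0.2, 0.1, -1.4]
opening: 0.0264
time_s: 19.6
tcp_pos: [0.4926, -0.2501, 0.0948]
tool_rot: [[-0.991, 0.132, 0.002], [0.132, 0.991, -0.001], [-0.002, -0.0, -1.0]]
contact_force: [-0.6, -0.9, -1.1]
opening: 0.0265
```

```bash
python3 -m jog '0 0 -0.1 0 0 0;0 0 -0.2 0 0 0; 0 0 -0.2 0 0 0';python3 -m jog '0 0 -0.1 0 0 0;0 0 -0.1 0 0 0'
```

```text
time_s: 19.98
tcp_pos: [0.4925, -0.2501, 0.0926]
tool_rot: [[-0.991, 0.132, 0.002], [0.132, 0.991, -0.001], [-0.002, -0.0, -1.0]]
contact_force: [-0.5, 0.1, -1.7]
opening: 0.0261
time_s: 20.23
tcp_pos: [0.4926, -0.2501, 0.0919]
tool_rot: [[-0.991, 0.132, 0.002], [0.132, 0.991, -0.001], [-0.002, -0.0, -1.0]]
contact_force: [-1.1, 0.7, 1.7]
opening: 0.026
```

```bash
python3 -m jog '0 0 -0.05 0 0 0; 0 0 -0.05 0 0 0'; python3 -m jog '0 0 0 0 0 0; 0 0 0 0 0 0; 0 0 0 0 0 0; 0 0 0 0 0 0; 0 0 1 0 0 0; 0 0 4 0 0 0; 0 0 8 0 0 0; 0 0 12 0 0 0; 0 0 12 0 0 0; 0 0 12 0 0 0' 130; python3 look.py w11 straightedge:.079 long_block:.069;  python3 - <<'E'
from h import *
p=np.load("pics/w11.npz"); im=p["image"]
z=cv2.resize(im[60:330,200:470],None,fx=2.2,fy=2.2,interpolation=cv2.INTER_CUBIC)
cv2.imwrite("pics/w11z.png",z[...,::-1])
E
```

```text
time_s: 20.48
tcp_pos: [0.4927, -0.2501, 0.0919]
tool_rot: [[-0.991, 0.132, 0.003], [0.132, 0.991, -0.001], [-0.003, -0.001, -1.0]]
contact_force: [-1.9, 2.2, 5.6]
opening: 0.0263
time_s: 21.72
tcp_pos: [0.4924, -0.25, 0.2121]
tool_rot: [[-0.991, 0.132, 0.003], [0.132, 0.991, -0.001], [-0.003, -0.0, -1.0]]
contact_force: [0.2, 0.7, -0.1]
opening: 0.0419
[ 0.49210384 -0.2499595   0.21138339]
straightedge 0.69 uv [320.8 189.6] n 3813 mean [ 490.9 -256.9] rect c [ 491.6 -251.2] size [129.4  29.2] ang 82.4
long_block 0.61 uv [334.7 184.5] n 2524 mean [ 488.5 -260.8] rect c [ 490.9 -252.2] size [140.2  46.6] ang 82.7
```

View pics/w11z.png

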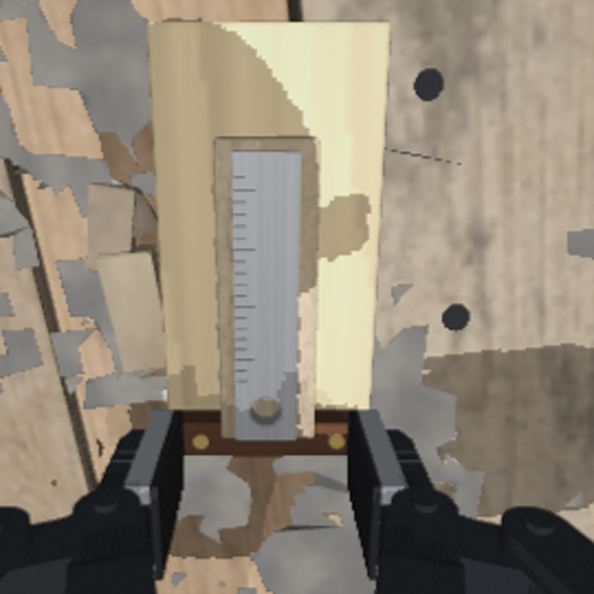

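```bash
python3 -m jog '0.3 2 0 0 0 0; 0.5 4 0 0 0 0; 0.5 4 -2 0 0 0; 0.5 4 -5 0 0 0; 0.5 4 -8 0 0 0; 0.5 4 -9.5 0 0 0; 0.5 4 -10.2 0 0 0; 0.5 4 -10.5 0 0 0; 0.5 4 -10.5 0 0 0' 255 40;  python3 -m jog '0 0 -0.2 0 0 0;0 0 -0.4 0 0 0;0 0 -0.5 0 0 0;0 0 -0.5 0 0 0'
```

```text
time_s: 23.0
tcp_pos: [0.4975, -0.2101, 0.1065]
tool_rot: [[-0.991, 0.132, 0.002], [0.132, 0.991, -0.001], [-0.002, -0.0, -1.0]]
contact_force: [-0.5, -0.4, 0.3]
opening: 0.0002
time_s: 23.5
tcp_pos: [0.4974, -0.2101, 0.1014]
tool_rot: [[-0.991, 0.132, 0.002], [0.132, 0.991, -0.001], [-0.002, -0.0, -1.0]]
contact_force: [-0.3, -0.1, -0.8]
opening: -0.0003
```

```bash
python3 -m jog '0 0 -0.1 0 0 0;0 0 -0.2 0 0 0; 0 0 -0.2 0 0 0';python3 -m jog '0 0 -0.1 0 0 0;0 0 -0.1 0 0 0'
```

```text
time_s: 23.88
tcp_pos: [0.4974, -0.2101, 0.0993]
tool_rot: [[-0.991, 0.132, 0.001], [0.132, 0.991, -0.001], [-0.001, -0.0, -1.0]]
contact_force: [1.0, 0.1, 0.9]
opening: 0.0001
time_s: 24.12
tcp_pos: [0.4973, -0.2101, 0.0982]
tool_rot: [[-0.991, 0.132, 0.001], [0.132, 0.991, -0.001], [-0.001, -0.0, -1.0]]
contact_force: [0.1, -0.2, -0.2]
opening: 0.0002
```

```bash
python3 -m jog '0 0 -0.1 0 0 0;0 0 -0.1 0 0 0';python3 -m jog '0 0 -0.05 0 0 0;0 0 -0.05 0 0 0'
```

```text
time_s: 24.38
tcp_pos: [0.4974, -0.2101, 0.0981]
tool_rot: [[-0.991, 0.131, 0.002], [0.131, 0.991, -0.001], [-0.002, -0.001, -1.0]]
contact_force: [-2.4, 2.0, 8.5]
opening: -0.0002
time_s: 24.62
tcp_pos: [0.4974, -0.2101, 0.0981]
tool_rot: [[-0.991, 0.131, 0.002], [0.131, 0.991, -0.001], [-0.002, -0.001, -1.0]]
contact_force: [-2.3, 2.2, 6.3]
opening: -0.0
```

```bash
python3 -m jog '0 0 -0.1 0 0 0;0 0 -0.1 0 0 0;0 0 -0.1 0 0 0'; python3 look.py w12
```

```text
time_s: 25.0
tcp_pos: [0.4974, -0.2101, 0.098]
tool_rot: [[-0.991, 0.131, 0.002], [0.131, 0.991, -0.001], [-0.002, -0.001, -1.0]]
contact_force: [-4.2, 2.3, 10.7]
opening: -0.0002
[ 0.49744634 -0.21008057  0.09806527]
```

View pics/w12.png

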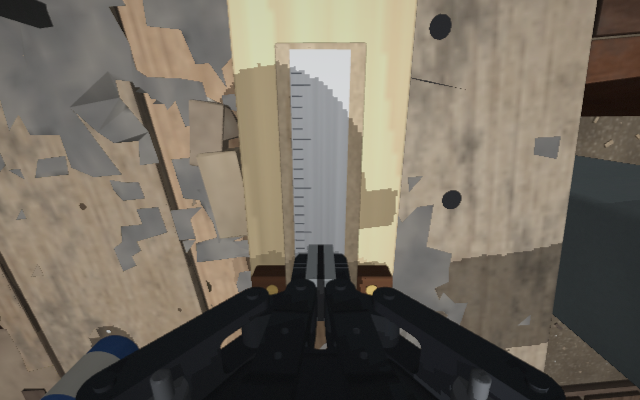

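```bash
python3 -m jog '0 0 0.3 0 0 0; 0 0 2 0 0 0; 0 0 3 0 0 0; -0.6 -4.2 3 0 0 0; -1.15 -8.3 3 0 0 0; -1.15 -8.3 3 0 0 0; -1.15 -8.3 1.5 0 0 0; -1.15 -8.3 0.8 0 0 0; -1.15 -8.3 0.5 0 0 0; -1.15 -8.3 0.3 0 0 0; -1.15 -8.3 0.3 0 0 0';  python3 -m jog '0 0 -0.1 0 0 0;0 0 -0.2 0 0 0;0 0 -0.2 0 0 0'
```

```text
time_s: 26.42
tcp_pos: [0.4861, -0.2929, 0.1011]
tool_rot: [[-0.991, 0.13, 0.002], [0.13, 0.991, -0.001], [-0.002, -0.001, -1.0]]
contact_force: [0.7, -0.4, -0.0]
opening: -0.0002
time_s: 26.8
tcp_pos: [0.4861, -0.2929, 0.0991]
tool_rot: [[-0.991, 0.13, 0.002], [0.13, 0.991, -0.001], [-0.002, -0.001, -1.0]]
contact_force: [-0.1, -0.1, -0.6]
opening: -0.0001
```

```bash
python3 -m jog '0 0 -0.1 0 0 0;0 0 -0.1 0 0 0';python3 -m jog '0 0 -0.1 0 0 0;0 0 -0.1 0 0 0';python3 -m jog '0 0 -0.1 0 0 0;0 0 -0.1 0 0 0;0 0 -0.1 0 0 0'
```

```text
time_s: 27.05
tcp_pos: [0.4861, -0.2929, 0.0981]
tool_rot: [[-0.991, 0.13, 0.002], [0.13, 0.991, -0.001], [-0.002, -0.001, -1.0]]
contact_force: [0.3, -0.1, 0.1]
opening: 0.0003
time_s: 27.3
tcp_pos: [0.4861, -0.293, 0.0981]
tool_rot: [[-0.991, 0.13, 0.003], [0.13, 0.991, -0.002], [-0.003, -0.001, -1.0]]
contact_force: [-3.0, 1.9, 9.2]
opening: -0.0
time_s: 27.68
tcp_pos: [0.4862, -0.293, 0.0981]
tool_rot: [[-0.992, 0.13, 0.003], [0.13, 0.992, -0.002], [-0.003, -0.001, -1.0]]
contact_force: [-3.4, 2.7, 9.7]
opening: -0.0
```

Both presses made contact at the same height. I'll retreat and check.

```bash
python3 -m jog '0 0 0.3 0 0 0; 0 0 3 0 0 0; 0 0 8 0 0 0; 0 2 12 0 0 0; 0 4 14 0 0 0; 0 4 14 0 0 0; 0 4 14 0 0 0;0 4 14 0 0 0'; python3 look.py w13 straightedge:.079 long_block:.069 stop_board:.034
python3 - <<'E'
from h import *
p=imaging.read_camera("side"); cv2.imwrite("pics/s13.png",p["image"][...,::-1])
for t in ["short_block","antler","glue","oil","pot"]:
    m=models.masks_of(p,t); print(t,[(round(x["p"],2),np.round(x["uv"])) for x in m[:1]])
E
```

```text
time_s: 28.68
tcp_pos: [0.4856, -0.2533, 0.2368]
tool_rot: [[-0.991, 0.13, 0.001], [0.13, 0.991, -0.001], [-0.001, -0.001, -1.0]]
contact_force: [-0.2, -0.6, -0.6]
opening: 0.0001
[ 0.48569206 -0.25329752  0.2368951 ]
straightedge 0.63 uv [312.1 184.4] n 3079 mean [ 490.5 -259.9] rect c [ 491.  -252.1] size [129.9  29. ] ang 82.3
long_block 0.94 uv [325.1 179.1] n 2076 mean [ 488.3 -263.4] rect c [ 490.3 -252.2] size [140.2  46.2] ang 83.1
stop_board 0.8 uv [316.2 122.6] n 11212 mean [ 485.1 -286.9] rect c [ 488.5 -260.9] size [217.3 110.5] ang 82.6
short_block [(0.68, array([292., 229.]))]
antler []
glue [(0.61, array([261., 195.]))]
oil [(0.76, array([286., 180.]))]
pot [(0.58, array([364., 228.]))]
```

View pics/w13.png

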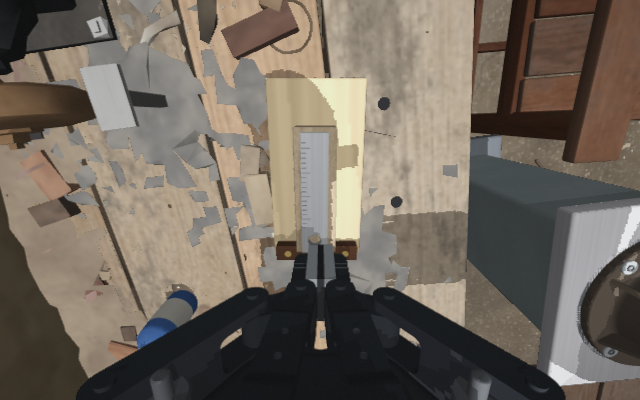

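View pics/s13.png

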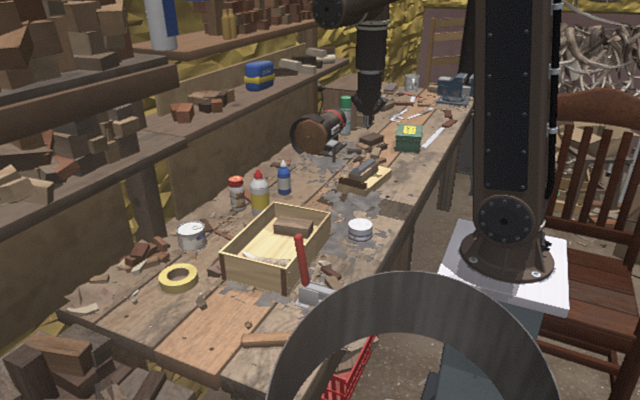

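```bash
python3 -c "
from rig import r
r.hand_in()"
```

```text
the job is handed in; nothing more can be done
```

I took the long block out of the bin and laid it lengthwise on the middle of the stop board, with one end against the stop. I then laid the straightedge along the middle of its top, pressed both ends with closed fingers, and handed the job in at about 29 s.

- **Block:** I slid it towards the stop until I felt about 10 N. I then drew it back 1 mm, so a gap of up to about 1 mm may remain (8 mm is allowed). In the last wrist picture its axis was within about 1° of the board's.
- **Straightedge:** its centre was within about 1 mm of the block's, and the two were aligned to about 1°.
- **Presses:** I reached about 10 N on the hole end and then about 10 N on the plain end. Both touched at the same height (TCP 98 mm), so it did not rock.
- **Left alone:** the last side picture shows the bottles and pot standing where they were, and the short block in the bin. The network did not find the antler in that view, but a wrist picture taken after the block was out shows it lying in the bin.

One check disagreed: the block met the stop about 3 mm earlier than I had worked out from the board picture. I went by the contact.

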